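Fit the clamp lever on its splined spindle and clamp the core slice

ROBOT

A 6-joint arm with a two-finger parallel gripper is mounted at the origin on a cart in front of the work surface, level with it; the furniture and walls round the work are solid. World frame = base frame: x ahead of the robot, y to its left, z up, the work surface at z = 0. Lengths are in m, angles in rad, forces in N, time in s.
With the tool pointing down it reaches from about 0.25 to 0.725 m from the base axis. Payload 4 kg.
Tool frame: the origin (TCP) lies midway between the tips of the shut fingers; the grasp point (between the pads) lies 19 mm behind it; y points along the fingers, z is the direction in which the jaws open and shut, and the axes are right-handed (so a half turn about y gives the same grasp; the last joint's range is limited). The gripper opens to 85 mm and grips with 20 to 120 N. Pads are 22 mm wide; open, the fingers measure 114 mm over their backs; the gripper's body (76 mm by 85 mm) begins 54 mm behind the grasp point. The pads swing forward as they close: fully open they stand 13 mm farther back than shut.
Start: joints at [1.231, 0.241, 0.005, 1.335, 0, 1.571], TCP at [0.167, 0.471, 0.231] pointing down, gripper open.
Joint ranges: [-2.72, 2.72], [-1.05, 1.87], [-1.09, 1.28], [-1.99, 2.15], [-1.42, 1.44], [-3.14, 3.14]. Speed limits (rad/s): [2.79, 2.79, 3.14, 3.14, 3.14, 3.14].

INTERFACE

Orientations are given as a unit quaternion [x, y, z, w].
In Python, from workcell import bot gives the robot as it stands. The module is installed in compiled form; this text tells all that it offers.
- The arm moves only by the shell command python3 -m handwheel 'ROWS' [OPENING]. ROWS is JSON, a list of rows, each a list of 6 numbers: the shift along the tool's x, y, z in units of 25 mm (1.0 is 25 mm), then the turn, a rotation vector about the tool's x, y, z in units of 10 degrees (1.0 is 10 degrees). A call has exactly 5 rows; each row is the pose to reach, as a shift and turn from the pose commanded when the call began, along the tool's axes at that moment; what a row does not reach only later rows make up. A row lasts 1/8 s, in which the tool goes at most 62.5 mm and 10.7 degrees, less where a joint would pass 70% of its speed; a pose out of reach is approached as far as the arm can. A call with a gripper value outside its range is refused whole. OPENING is the gripper command: -1 is shut, 1 is fully open, values between are in proportion, set as the call begins (- or left out, the last holds). The fingers move at their own pace and stop on an object; the grip force is fixed at half the most. Time passes only in rows, so rows that repeat a pose let the fingers close, or fill a call up. It gives the time, the measured TCP pose, the force and the opening at its end, in the units of the state.
- bot.get_obs(): the state, without advancing time (a new reading comes with each control period).
- bot.camera(name): name is "scene" or "top"; returns a dict with "color" (480x640x3 uint8, red, green, blue), "fx", "fy", "cx", "cy" (pixels), "rvec" (rotation vector, rad) and "tvec" (3), from world to camera coordinates, as OpenCV has them. Camera axes: x right, y down, z forward; pixel columns grow to the right and rows downward; lengths in m; the calibration is good to about 2 mm. A picture is of the moment at which its call begins. There is no depth.
- bot.job_done(): hands the job in, once; it reports no verdict.
The state is a dict: "clock": time; "joint_pos": joint angles; "joint_vel": joint speeds; "tau": joint torques, N m; "eef_pos": TCP position; "tool_rot": TCP orientation; "ft_force": force on the tool from outside, world axes, zero at the start; "ft_torque": the same for the moment, N m; "grip_width": finger opening in m.
Only numpy, scipy, OpenCV 4.12 (cv2) and the standard library are available. Lean on these libraries where they do the work, as an engineer would, in place of code of your own. Each camera call takes 0.05 s, during which the arm holds its last target.

TASK

The concrete core slice standing in the V-block clamp has to be held fast for gauging, but the clamp's lever is off. Put the lever's hub on the upright splined spindle, feel for the teeth with light pressure by turning it a little either way (never ram it against the tooth ends), and push it fully home. Then swing the lever clockwise, seen from above, until the jaw grips the slice firmly without crushing it, and let go with the lever still on the spindle; do not knock the things standing around.

Things in the scene. Friction and masses are not known exactly. Their poses are not given: they have to be found in the camera images.
- lever_hub (a point): Centre of the loose lever's steel hex hub: 38 mm across flats, 44 mm tall, this point half-way up. z: bore axis, up; x: along the arm to the knob. Starts standing on the bench on its hub. The arm (12 mm round, aluminium) leaves a corner 34 mm above the hub's lower face, so the flats at +y and -y are free to grasp from above. Lever 0.27 to 0.44 kg.
- lever_bore (a point): Centre of the hub's lower face, mouth of the bore; axes as lever_hub. The bore goes right through: six straight splines, one every 60 degrees, 0.7 mm play all round on the spindle's roots. With the lever home this point lies at spindle_seat.
- lever_knob (a point): Centre of the lever's upright round red knob: 25 mm diameter, 40 mm tall (20 mm up and down from here), 100 mm from the bore axis, 61 mm above the hub's lower face. Fixed to the arm, does not spin.
- spindle_seat (a point): On the axis of the clamp's upright steel spindle, at the top of its 38 mm collar where the home hub rests: 62 mm above the bench, 12 mm above the grey housing. Site fixed to the housing: z up, +y from spindle to slice; it does NOT turn with the teeth. Spindle stiff (0.4 N m friction, stays where left); clockwise from above closes the jaw, 6 mm per rad; starts 0.4 to 1.5 rad short of touching.
- spindle_tip (a point): Top of the spindle, 38 mm above spindle_seat, axes as there. Below: smooth round nose, 14 mm at the tip widening to 22.2 mm 7 mm lower, then from 26 mm above the seat down six flat-ended teeth (29 mm over teeth, 22 mm at roots, 5 mm wide, every 60 degrees). Their angle is random and not measured; a hub drops over them within about 3.5 degrees of a match; all six matches are good.
- nest (a point): On the clamp's base plate (12 mm above the bench) in the V-block, 150 mm from spindle_seat along +y: where the slice's lower face is centred. Axes as spindle_seat. Clamp base 100 mm (x) by 280 mm (y); V-block, jaw and housing are at most 53 mm high.
- jaw (a joint): Travel of the clamp's sliding jaw in m: 0 open, grows towards the slice, at most 0.015. It presses the slice into the V at about 0.0088; 0.001 further is a firm grip (about 50 N), 0.002 further crushes it.
- jaw_face (a point): Centre of the steel face of the clamp's sliding jaw (a grey block 76 mm wide between housing and slice), 29 mm above the bench; axes as spindle_seat, +y towards the slice.
- core_centre (a point): Centre of the loose concrete core slice to be clamped: speckled grey disc, 47 mm diameter, 31 mm tall, 0.12 kg, standing upright on the base plate in the V-block; z up.
- vernier: Bystander: steel vernier caliper lying on the bench, 66 x 200 x 14 mm; origin under its centre.
- cube: Bystander: grey mortar cube, 50 mm; origin under its centre.
- jar: Bystander: white jar with blue cap, 44 mm diameter, 60 mm tall; origin under its centre.
- tin: Bystander: round metal moisture tin, 60 mm diameter, 39 mm tall; origin under its centre.
Mind the look-alikes: they are no part of the job. Leave any black look-alike of the part that bears core_centre alone.

How it is judged:
On the way, in this order (a step that is already met when the one before it is completed fails the run):
1. the lever is fully home on the splined spindle, hub against the collar, upright, while the jaw does not yet touch the slice (z of lever_bore in the frame of spindle_seat between -0.003 and 0.003 m and horizontal distance between lever_bore and spindle_seat below 0.004 m and angle between lever_bore's own z axis and vertical below 0.08 rad and contact force between jaw and core below 1 N), for 0.2 s.
2. the jaw grips the core slice in the V-block with more than 10 N, the lever still home (z of lever_bore in the frame of spindle_seat between -0.003 and 0.003 m and horizontal distance between lever_bore and spindle_seat below 0.004 m and angle between lever_bore's own z axis and vertical below 0.08 rad and contact force between jaw and core above 10 N and horizontal distance between core_centre and nest below 0.006 m and z of core_centre in the frame of nest below 0.021 m and angle between core_centre's own z axis and vertical below 0.1 rad), for 0.2 s.
At the end, for the whole second after the job is handed in: Lever home on the spindle (lower face within 3 mm of the collar, axis within 4 mm, tilt under 0.08 rad); jaw pressing on the slice with 10 to 150 N; slice upright (0.1 rad) on the base plate within 6 mm of its nest; lever and slice at rest (all of step 2 and linear speed of each of lever, core below 0.02 m/s); the robot touches nothing.
It fails at once if the lever is pressed on the spindle with more than 60 N while it stands on the tooth ends (teeth bruised) (contact force between lever and spindle above 60 N and z of lever_bore in the frame of spindle_seat above 0.018 m).
It fails at once if the jaw squeezes the core slice with more than 150 N (slice crushed) (contact force between jaw and core above 150 N).
It fails at once if a bystander (vernier caliper, mortar cube, jar, moisture tin) is moved by more than 30 mm (distance of any of vernier, cube, jar, tin from where it was at the start of the episode above 0.03 m).
It also fails if it takes over 67 s, if anything falls off the work surface, if the arm or the gripper's body presses on something with over 40 N, if the wrist force passes 120 N, or if a joint passes its speed limit or range.

## Working session

There is one attempt and no reset: what is moved stays moved. The work goes in short steps, Python scripts to look and compute and a shell command to move; the robot and the scene stay as the last step left them, time stands still between calls to the robot, and variables do not carry over. Pictures are saved under pics/ and viewed, and the job is handed in when it is done.

```bash
mkdir -p pics
cat > h.py <<'E'
import numpy as np, cv2
from workcell import bot
from scipy.spatial.transform import Rotation as R
def cam(n,save=None):
    c=bot.camera(n)
    if save: cv2.imwrite('pics/'+save+'.png',c['color'][:,:,::-1])
    return c
def KRt(c):
    K=np.array([[c['fx'],0,c['cx']],[0,c['fy'],c['cy']],[0,0,1]]);Rm=cv2.Rodrigues(np.array(c['rvec'],float))[0]
    return K,Rm,np.array(c['tvec'],float).reshape(3)
def ray(c,u,v,z):
    K,Rm,t=KRt(c);o=-Rm.T@t;d=Rm.T@np.linalg.inv(K)@np.array([u,v,1.]);return o+d*(z-o[2])/d[2]
def proj(c,p):
    K,Rm,t=KRt(c);q=K@(Rm@np.array(p,float)+t);return q[:2]/q[2]
E
python3 - <<'E'
from h import *
o=bot.get_obs();print({k:np.round(v,3).tolist() for k,v in o.items()})
for n in('scene','top'):
    c=cam(n,n+'0');K,Rm,t=KRt(c);print(n,c['fx'],-Rm.T@t,Rm[2])
E
```

```text
{'clock': 0.0, 'joint_pos': [1.231, 0.241, 0.004, 1.335, -0.0, 1.571], 'joint_vel': [0.0, 0.002, -0.001, 0.001, -0.0, 0.0], 'tau': [0.001, -37.232, 25.241, 0.017, 0.0, -0.0], 'eef_pos': [0.166, 0.471, 0.23], 'tool_rot': [0.698, -0.12, 0.119, -0.696], 'ft_force': [-0.914, 0.23, -1.289], 'ft_torque': [0.024, 0.027, -0.053], 'grip_width': 0.085}
scene 567.1101962754159 [ 0.10964214 -0.82177071  0.86971824] [ 0.3492442   0.68912545 -0.63492881]
top 596.7429655735158 [0.41069633 0.0239367  1.46073182] [ 8.74872429e-02 -8.94549164e-04 -9.96165238e-01]
```

View pics/scene0.png

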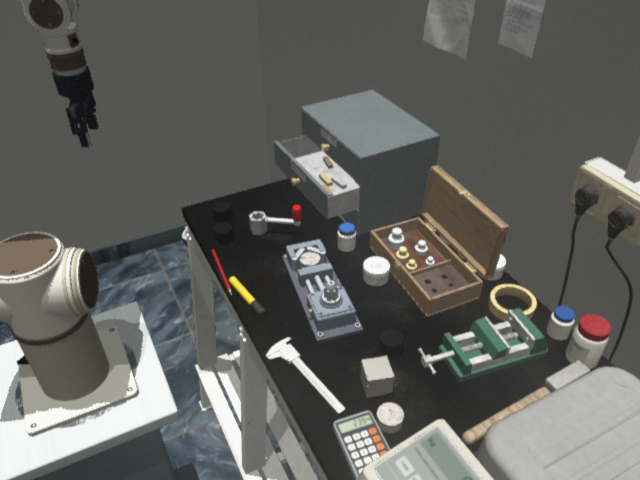

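View pics/top0.png

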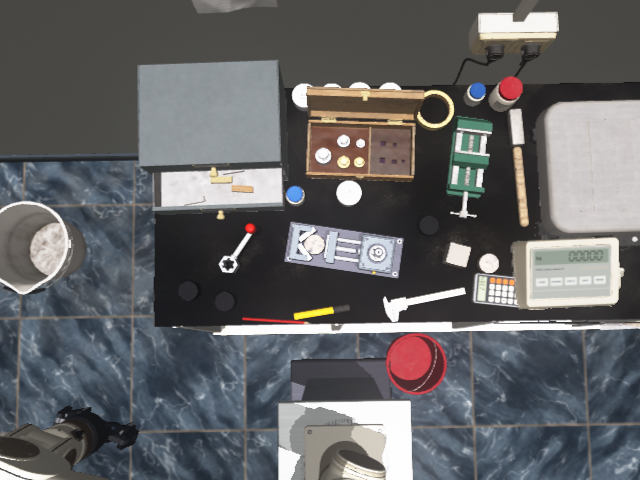

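The top view shows the lever: its hub is at about (229,264) and its red knob at (250,229). The clamp has its spindle at (378,253) and the slice at (314,243). What could be taken for the targets:
- **Lever:** the red knob at (250,229). The red pen at (275,321) and the vise handle at (464,212) are not it.
- **Slice:** the speckled disc in the V at (314,243). The loose light disc at (489,263) and the black discs at (188,290), (224,301) and (429,225) are look-alikes.

Next I'll take close crops to check.

Run:
```python
import cv2,numpy as np
t=cv2.imread('pics/top0.png');s=cv2.imread('pics/scene0.png')
a=cv2.resize(t[215:285,205:285],(400,350),interpolation=cv2.INTER_CUBIC)
b=cv2.resize(t[215:285,280:410],(650,350),interpolation=cv2.INTER_CUBIC)[:, :400*1]
b=cv2.resize(t[215:285,340:420],(400,350),interpolation=cv2.INTER_CUBIC)
c=cv2.resize(s[190:250,230:310],(400,300)[:2] and (400,300),interpolation=cv2.INTER_CUBIC)
d=cv2.resize(s[265:340,290:370],(400,375),interpolation=cv2.INTER_CUBIC)[:300]
d=cv2.resize(s[270:330,290:370],(400,300),interpolation=cv2.INTER_CUBIC)
cv2.imwrite('pics/crop0.png',cv2.resize(np.vstack([np.hstack([a,b]),np.hstack([c,d])]),(738,600)))
```

```text
(no output)
```

View pics/crop0.png

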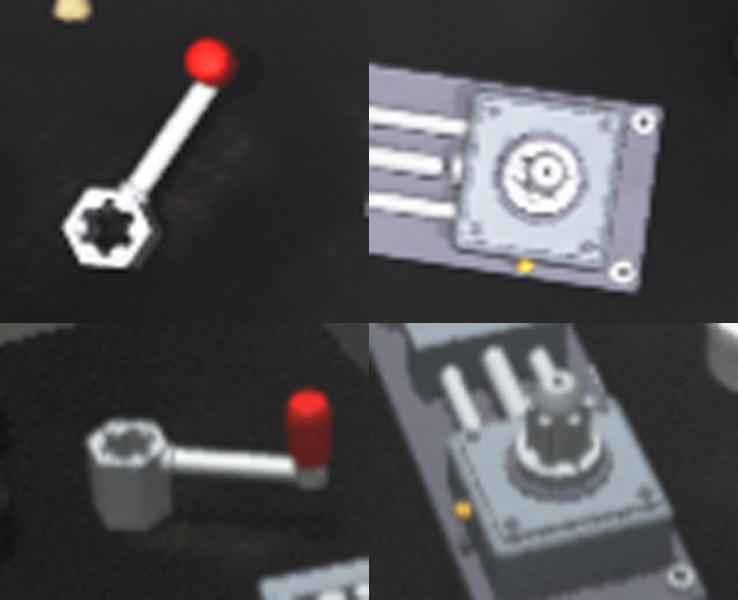

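The crops confirm the lever (hub hexagon with a star bore, arm to the red knob) and the bare splined spindle with its nose. Now I'll measure.

Run:
```python
from h import *
ct=cam('top');cs=cam('scene')
def blobs(c,mask,box):
    m=np.zeros_like(mask);x0,y0,x1,y1=box;m[y0:y1,x0:x1]=mask[y0:y1,x0:x1]
    n,l,s,ce=cv2.connectedComponentsWithStats(m.astype(np.uint8))
    return [(s[i].tolist(),np.round(ce[i],1).tolist()) for i in range(1,n) if s[i][4]>8]
for nm,c in(('top',ct),('scene',cs)):
    im=c['color'].astype(int);hsv=cv2.cvtColor(c['color'],cv2.COLOR_RGB2HSV)
    red=(im[:,:,0]>120)&(im[:,:,1]<80)
    print(nm,'red',blobs(c,red,(205,215,285,285) if nm=='top' else (270,190,320,240)))
    g=im.min(2)
    print('bright',blobs(c,g>(150 if nm=='top' else 110),(205,240,245,285) if nm=='top' else (240,190,275,245)))
    if nm=='top':
        print('spindle',blobs(c,g>215,(362,238,394,268)))
        # clamp base rectangle: not black
        gr=cv2.GaussianBlur(c['color'],(3,3),0).max(2)>80
        m=np.zeros((480,640),np.uint8);m[215:285,282:408]=gr[215:285,282:408]
        cn=max(cv2.findContours(m,0,2)[0],key=cv2.contourArea);r=cv2.minAreaRect(cn);bx=cv2.boxPoints(r);print(r)
        P=np.array([ray(c,*p,.012) for p in bx]);print(np.round(P,4));print([round(float(np.linalg.norm(P[i]-P[i-1])),4) for i in range(4)])
# two-view checks
for u,v,z in((250,228,.081),(228.5,264.5,.044),(378,253,.1),(314,243.5,.043)):
    p=ray(ct,u,v,z);print(z,np.round(p,4),'scene px',proj(cs,p).round(1))
```

```text
top red [([245, 223, 10, 10, 77], [249.6, 227.8])]
bright [([219, 240, 26, 33, 247], [232.1, 258.0])]
spindle [([362, 244, 6, 18, 47], [364.0, 254.3]), ([369, 246, 17, 15, 140], [376.9, 253.1])]
((343.6846008300781, 249.3791961669922), (115.55361938476562, 41.58318328857422), 8.426968574523926)
[[ 0.4858  0.1415  0.012 ]
 [ 0.5862  0.1258  0.012 ]
 [ 0.5403 -0.1524  0.012 ]
 [ 0.4405 -0.1351  0.012 ]]
[0.2803, 0.1016, 0.282, 0.1013]
scene red [([293, 204, 8, 8, 51], [296.4, 207.8])]
bright [([249, 211, 26, 11, 151], [261.2, 216.8])]
0.081 [0.5613 0.2131 0.081 ] scene px [295.2 206.4]
0.044 [0.479  0.2696 0.044 ] scene px [256. 216.]
0.1 [ 0.4973 -0.0817  0.1   ] scene px [328.3 282.2]
0.043 [0.526  0.0659 0.043 ] scene px [309.2 257.5]
```

Run:
```python
import cv2,numpy as np
t=cv2.imread('pics/top0.png');s=cv2.imread('pics/scene0.png')
f=lambda im,x,y:cv2.resize(im[y:y+30,x:x+40],(400,300),interpolation=cv2.INTER_CUBIC)
o=np.vstack([np.hstack([f(t,358,238),f(s,311,276)]),np.hstack([f(t,210,249),f(s,241,203)])])
for k in range(0,800,50):
    cv2.putText(o,str(k%400//10),(k,10),0,.3,(0,255,255))
cv2.imwrite('pics/crop1.png',o)
```

```text
(no output)
```

View pics/crop1.png

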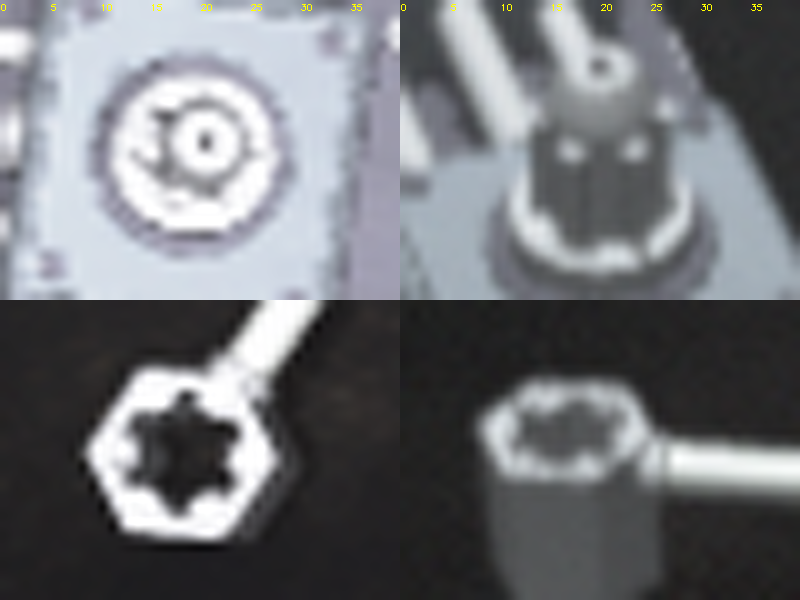

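The spindle tip is at top (378.0,251.7) and scene (330.5,282). The hub's top face is at top (227.7,263.8) and scene (256.8,215.3). The scene view shows a tooth gap facing the camera. In the top view the bore's grooves sit at mid-flat, 30° off the arm.

```bash
cat >> h.py <<'E'
def tri(ct,cs,pt,ps):
    P=[]
    for c in(ct,cs):
        K,Rm,t=KRt(c);P.append(K@np.c_[Rm,t])
    X=cv2.triangulatePoints(P[0],P[1],np.array(pt,float).reshape(2,1),np.array(ps,float).reshape(2,1));return (X[:3]/X[3]).ravel()
def plan(pos,jyaw,p0=None,q0=None):
    o=bot.get_obs();p0=np.array(o['eef_pos']) if p0 is None else np.array(p0);r0=R.from_quat(o['tool_rot'] if q0 is None else q0)
    best=None
    for a in(jyaw,jyaw+180):
        z=np.array([np.cos(np.radians(a)),np.sin(np.radians(a)),0]);y=np.array([0,0,-1.]);x=np.cross(y,z)
        rt=R.from_matrix(np.c_[x,y,z]);rv=np.degrees((r0.inv()*rt).as_rotvec())/10
        print('jaw yaw',round(a,1),'shift',np.round(r0.inv().apply(np.array(pos)-p0)/.025,3),'turn',np.round(rv,3))
E
python3 - <<'E'
from h import *
o=bot.get_obs();Rm=R.from_quat(o['tool_rot']).as_matrix();print(np.round(Rm,3))
ct=cam('top');cs=cam('scene')
print('tip',tri(ct,cs,(378,251.7),(330.5,282)),ray(ct,378,251.7,.1),ray(cs,330.5,282,.1))
print('collar',ray(ct,376.8,252.7,.062))
print('hub',tri(ct,cs,(227.7,263.8),(256.8,215.3)),ray(ct,227.7,263.8,.044),ray(cs,256.8,215.3,.044))
kn=ray(ct,249.6,227.8,.081);h=ray(ct,227.7,263.8,.044)
print('knob',kn,ray(cs,296.8,207.5,.081),'arm',kn-h,np.linalg.norm((kn-h)[:2]),np.degrees(np.arctan2(*(kn-h)[1::-1])))
# hub corners from top crop
C=[(27.7,45),(23,37),(13.5,37.5),(8.7,45),(12.5,53.5),(22.5,53.5)]
for x,y in C:
    p=ray(ct,210+x-.5,249+y-30-.5,.044);print(np.round(p-h,4),round(np.degrees(np.arctan2(*(p-h)[1::-1])),1))
K,Rs,t=KRt(cs);cp=-Rs.T@t;s=ray(ct,378,251.7,.1);print('cam az',np.degrees(np.arctan2(cp[1]-s[1],cp[0]-s[0])))
# tooth top bright spots at z=.088
for x,y in((17,15),(23.2,15),(13.3,15),(26.7,10.5)):
    p=ray(cs,311+x-.5,276+y-.5,.088);print('tooth',np.round(p,4))
E
```

```text
[[ 0.943 -0.     0.333]
 [-0.333 -0.001  0.943]
 [ 0.    -1.    -0.001]]
tip [ 0.50106428 -0.0821153   0.09913768] [ 0.50026678 -0.08172893  0.1       ] [ 0.50148054 -0.08321288  0.1       ]
collar [ 0.50045938 -0.08180998  0.062     ]
hub [0.48126489 0.27125137 0.04407958] [0.48070672 0.2714536  0.044     ] [0.48191774 0.27113975 0.044     ]
knob [0.56182291 0.21405549 0.081     ] [0.56285064 0.2069803  0.081     ] arm [ 0.08111618 -0.05739812  0.037     ] 0.09936990910043604 -35.28336961068136
[ 0.0004 -0.0226  0.    ] -89.1
[ 0.0196 -0.0114  0.    ] -30.3
[0.0187 0.0112 0.    ] 30.8
[0.0011 0.0226 0.    ] 87.3
[-0.0192  0.0135  0.    ] 144.9
[-0.0196 -0.0102  0.    ] -152.5
cam az -117.82694478940189
tooth [ 0.4906 -0.0911  0.088 ]
tooth [ 0.5016 -0.0968  0.088 ]
tooth [ 0.484  -0.0876  0.088 ]
tooth [ 0.514  -0.0885  0.088 ]
```

The two views agree to about 1 mm: spindle at (0.501,-0.082) and hub at (0.481,0.271). Arm length measures 99 mm (given 100) and its yaw is about -33°. The tooth gaps suggest a matching arm yaw of about 4° mod 60, so -56°.

Run:
```python
from h import *
plan((.481,.2713,.12),57)
```

```text
jaw yaw 57 shift [14.523  4.442 -3.343] turn [4.000e-03 1.353e+00 1.000e-03]
jaw yaw 237 shift [14.523  4.442 -3.343] turn [ 1.0000e-03 -1.6647e+01 -6.0000e-03]
```

```bash
python3 -m handwheel '[[2.2,0.3,-0.5,0,0.3,0],[4.4,0.7,-1,0,0.6,0],[6.6,1.2,-1.5,0,0.9,0],[8.8,1.7,-2,0,1.2,0],[11,2.2,-2.5,0,1.35,0]]' 1
python3 - <<'E'
from h import *
plan((.481,.2713,.12),57);print(bot.get_obs()['joint_pos'])
E
```

```text
clock: 0.92
eef_pos: [0.4066, 0.3198, 0.176]
tool_rot: [-0.678, 0.201, -0.201, 0.678]
ft_force: [0.1, 0.8, 0.1]
grip_width: 0.0855
jaw yaw 57 shift [ 3.553  2.242 -0.004] turn [-0.003 -0.002  0.   ]
jaw yaw 237 shift [ 3.553  2.242 -0.004] turn [-1.0000e-03  1.7998e+01 -5.0000e-03]
[ 6.66394333e-01  3.04421767e-01 -5.55137042e-02  1.21026318e+00
  1.31025273e-04  1.24271215e+00]
```

```bash
python3 -m handwheel '[[1.5,0.8,0,0,0,0],[3,1.6,0,0,0,0],[3.55,2.24,0,0,0,0],[3.55,2.24,0,0,0,0],[3.55,2.24,0,0,0,0]]'
python3 - <<'E'
from h import *
plan((.481,.2713,.010),57)
s=cam('scene')['color'];t=cam('top')['color']
o=np.hstack([cv2.resize(s[150:270,200:320],(400,400)),cv2.resize(t[210:290,190:270],(400,400))])
cv2.imwrite('pics/hov.png',o[:,:,::-1])
E
```

```text
clock: 1.55
eef_pos: [0.4789, 0.2734, 0.1208]
tool_rot: [-0.678, 0.2, -0.2, 0.678]
ft_force: [-0.6, 0.2, 1.0]
grip_width: 0.0855
jaw yaw 57 shift [ 0.118  4.433 -0.026] turn [-0.002  0.01  -0.002]
jaw yaw 237 shift [ 0.118  4.433 -0.026] turn [-3.000e-03 -1.799e+01  4.000e-03]
```

View pics/hov.png

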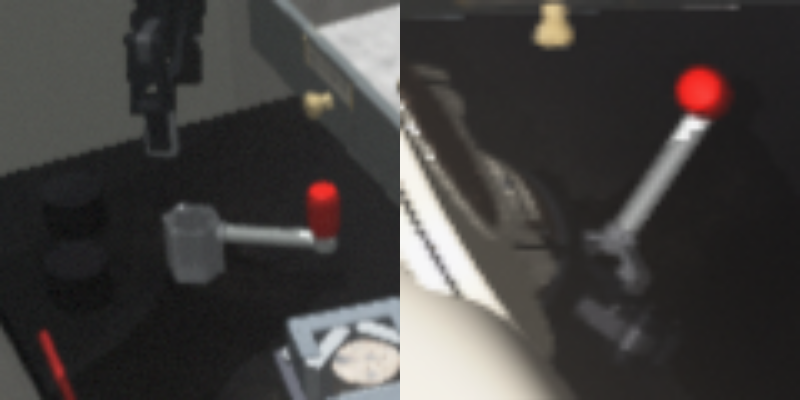

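The open fingers are above the hub at scene crop (165,150). The arm and knob are clear of them, so I go down.

```bash
python3 -m handwheel '[[0,1.2,0,0,0,0],[0,2.4,0,0,0,0],[0,3.6,0,0,0,0],[0,4.3,0,0,0,0],[0,4.43,0,0,0,0]]'
python3 - <<'E'
from h import *
plan((.481,.2713,.010),57)
E
```

```text
clock: 2.28
eef_pos: [0.4784, 0.273, 0.0091]
tool_rot: [0.679, -0.201, 0.2, -0.678]
ft_force: [0.7, -0.4, -0.1]
grip_width: 0.0855
jaw yaw 57 shift [ 0.124 -0.036  0.   ] turn [ 0.007  0.012 -0.005]
jaw yaw 237 shift [ 0.124 -0.036  0.   ] turn [-7.0000e-03 -1.7988e+01 -1.2000e-02]
```

```bash
python3 -m handwheel '[[0.06,0,0,0,0,0],[0.12,0,0,0,0,0],[0.12,0,0,0,0,0],[0.12,0,0,0,0,0],[0.12,0,0,0,0,0]]'
python3 -m handwheel '[[0,0,0,0,0,0],[0,0,0,0,0,0],[0,0,0,0,0,0],[0,0,0,0,0,0],[0,0,0,0,0,0]]' -1
python3 - <<'E'
from h import *
plan((.481,.2713,.010),57);print(bot.get_obs()['grip_width'])
E
```

```text
clock: 2.9
eef_pos: [0.4822, 0.2709, 0.0097]
tool_rot: [-0.678, 0.201, -0.201, 0.678]
ft_force: [0.5, 0.5, 0.1]
grip_width: 0.0854
clock: 3.52
eef_pos: [0.4822, 0.271, 0.0097]
tool_rot: [-0.678, 0.201, -0.201, 0.678]
ft_force: [-0.4, 0.0, 1.6]
grip_width: 0.037
jaw yaw 57 shift [-0.049 -0.011 -0.015] turn [-0.002  0.003  0.001]
jaw yaw 237 shift [-0.049 -0.011 -0.015] turn [ 2.0000e-03 -1.7997e+01  3.0000e-03]
0.03702989857164736
```

```bash
python3 -m handwheel '[[0,-0.6,0,0,0,0],[0,-2,0,0,0,0],[0,-3.5,0,0,0,0],[0,-5.3,0,0,0,0],[0,-5.6,0,0,0,0]]'
python3 - <<'E'
from h import *
print(bot.get_obs()['grip_width']);plan((.501,-.082,.15),34)
E
```

```text
clock: 4.15
eef_pos: [0.484, 0.2721, 0.1536]
tool_rot: [-0.676, 0.199, -0.202, 0.68]
ft_force: [-0.6, -1.1, -2.8]
grip_width: 0.0371
0.037074717848475026
jaw yaw 34 shift [  8.276   0.097 -11.513] turn [-0.04   2.303  0.011]
jaw yaw 214 shift [  8.276   0.097 -11.513] turn [  0.016 -15.697   0.056]
```

```bash
python3 -m handwheel '[[1.1,0,-1.6,0,0.3,0],[2.5,0,-3.4,0,0.7,0],[3.9,0,-5.3,0,1.2,0],[5.2,0,-7.2,0,1.7,0],[6.5,0,-9.1,0,2.1,0]]'
python3 - <<'E'
from h import *
plan((.501,-.082,.13),34)
E
```

```text
clock: 4.78
eef_pos: [0.4934, -0.0101, 0.1483]
tool_rot: [0.63, -0.322, 0.321, -0.629]
ft_force: [-0.2, -0.5, -2.6]
grip_width: 0.0374
jaw yaw 34 shift [ 2.509  0.732 -1.437] turn [ 0.011  0.19  -0.008]
jaw yaw 214 shift [ 2.509  0.732 -1.437] turn [-1.3000e-02 -1.7809e+01 -1.7000e-02]
```

```bash
python3 -m handwheel '[[1.2,0.1,-0.7,0,0.1,0],[2.2,0.3,-1.3,0,0.19,0],[2.5,0.3,-1.44,0,0.19,0],[2.5,0.3,-1.44,0,0.19,0],[2.5,0.3,-1.44,0,0.19,0]]'
python3 - <<'E'
from h import *
plan((.501,-.082,.13),34);o=bot.get_obs();print(o['joint_pos'],o['ft_torque'])
s=cam('scene','s2')['color'];t=cam('top','t2')['color']
o=np.hstack([cv2.resize(s[210:330,270:390],(400,400),interpolation=cv2.INTER_CUBIC),cv2.resize(t[215:295,340:420],(400,400),interpolation=cv2.INTER_CUBIC)])
cv2.imwrite('pics/sp.png',o[:,:,::-1])
E
```

```text
clock: 5.4
eef_pos: [0.502, -0.0791, 0.1418]
tool_rot: [-0.625, 0.331, -0.331, 0.625]
ft_force: [0.7, 0.5, -2.6]
grip_width: 0.0374
jaw yaw 34 shift [ 0.074  0.473 -0.099] turn [ 0.001  0.021 -0.005]
jaw yaw 214 shift [ 0.074  0.473 -0.099] turn [-8.0000e-03 -1.7979e+01 -2.0000e-03]
[-1.56564075e-01  3.14505295e-01 -1.35580822e-01  1.12143901e+00
  4.96366717e-04  8.17185780e-01] [0.0105635  0.00813177 0.04801357]
```

View pics/sp.png

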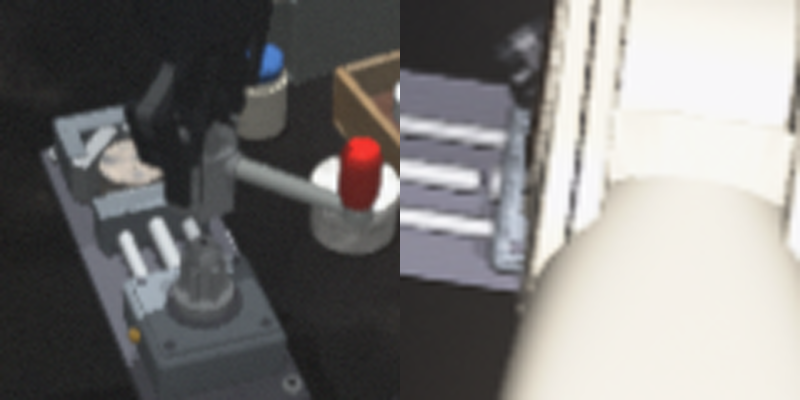

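```bash
python3 - <<'E'
from h import *
plan((.5016,-.083,.1405),34)
E
python3 -m handwheel '[[0.07,0,-0.1,0,0,0],[0.14,0,-0.13,0,0.02,0],[0.14,0,-0.13,0,0.02,0],[0.14,0.4,-0.13,0,0.02,0],[0.14,0.8,-0.13,0,0.02,0]]'
python3 - <<'E'
from h import *
plan((.5016,-.083,.102),34);print(bot.get_obs()['ft_force'])
E
```

```text
jaw yaw 34 shift [ 0.117  0.063 -0.108] turn [-0.     0.023 -0.002]
jaw yaw 214 shift [ 0.117  0.063 -0.108] turn [-3.0000e-03 -1.7977e+01  0.0000e+00]
clock: 6.12
eef_pos: [0.5013, -0.0848, 0.1212]
tool_rot: [0.624, -0.332, 0.332, -0.624]
ft_force: [-0.4, -0.5, -2.4]
grip_width: 0.0377
jaw yaw 34 shift [-0.053  0.768  0.05 ] turn [ 0.001 -0.007 -0.002]
jaw yaw 214 shift [-0.053  0.768  0.05 ] turn [3.0000e-03 1.7993e+01 2.0000e-03]
[-0.41217949 -0.51980038 -2.41974576]
```

```bash
python3 -m handwheel '[[-0.05,0.2,0.05,0,0,0],[-0.05,0.4,0.05,0,0,0],[-0.05,0.55,0.05,0,0,0],[-0.05,0.7,0.05,0,0,0],[-0.05,0.75,0.05,0,0,0]]'
python3 - <<'E'
from h import *
plan((.5016,-.083,.102),34);print(bot.get_obs()['ft_force'],bot.get_obs()['ft_torque'])
s=cam('scene','s3')['color']
cv2.imwrite('pics/sp3.png',cv2.resize(s[230:320,280:400],(800,600),interpolation=cv2.INTER_CUBIC)[:,:,::-1])
E
```

```text
clock: 6.75
eef_pos: [0.5018, -0.0831, 0.1031]
tool_rot: [0.624, -0.332, 0.332, -0.624]
ft_force: [-0.7, 0.0, -3.2]
grip_width: 0.0375
jaw yaw 34 shift [-0.008  0.044 -0.004] turn [ 0.001 -0.007 -0.001]
jaw yaw 214 shift [-0.008  0.044 -0.004] turn [1.0000e-03 1.7993e+01 1.0000e-03]
[-0.68683632  0.02501839 -3.22672114] [-0.02101637  0.02867529  0.00807813]
```

View pics/sp3.png

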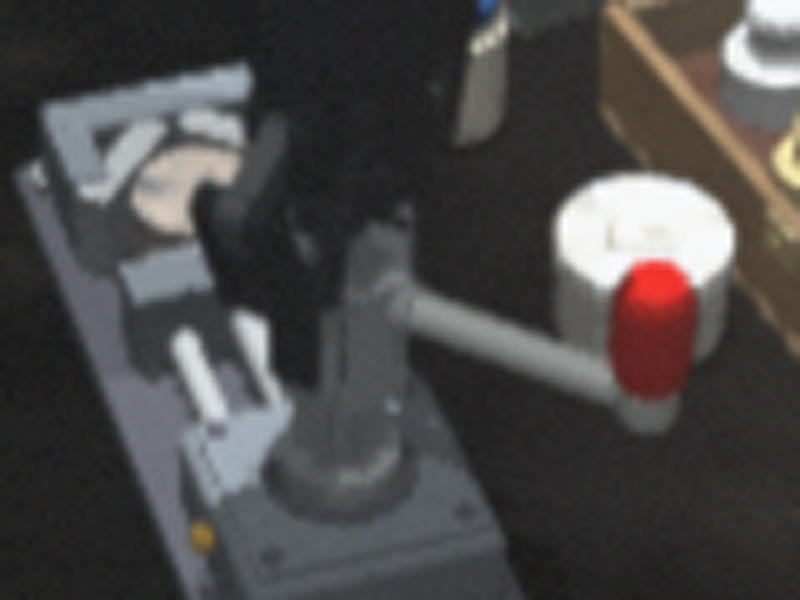

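The hub is over the nose (crop about (370,330)) with no side load. Now I lower gently, feeling for the tooth ends.

```bash
python3 -m handwheel '[[0,0.06,0,0,0,0],[0,0.12,0,0,0,0],[0,0.18,0,0,0,0],[0,0.22,0,0,0,0],[0,0.25,0,0,0,0]]'
python3 - <<'E'
from h import *
o=bot.get_obs();print(o['ft_force'],o['ft_torque'],o['eef_pos'])
E
```

```text
clock: 7.42
eef_pos: [0.5018, -0.0831, 0.097]
tool_rot: [0.624, -0.332, 0.332, -0.624]
ft_force: [0.5, -0.3, -2.7]
grip_width: 0.0375
[ 0.46349162 -0.32422197 -2.6578122 ] [-0.00522578  0.02733018 -0.01597547] [ 0.50179071 -0.08308997  0.09696583]
```

```bash
python3 -m handwheel '[[0,0.02,0,0,0,0],[0,0.04,0,0,0,0],[0,0.06,0,0,0,0],[0,0.08,0,0,0,0],[0,0.1,0,0,0,0]]'; python3 -c "
from h import *
o=bot.get_obs();print(o['ft_force'],o['ft_torque'],o['eef_pos'])"
```

```text
clock: 8.05
eef_pos: [0.5018, -0.0831, 0.0945]
tool_rot: [0.624, -0.332, 0.332, -0.624]
ft_force: [-0.3, -0.5, -2.5]
grip_width: 0.0369
[-0.26894876 -0.47555353 -2.4779421 ] [0.04358065 0.12691645 0.00512015] [ 0.501795   -0.08311188  0.0945216 ]
```

```bash
python3 -m handwheel '[[0,0.03,0,0,0,0],[0,0.06,0,0,0,0],[0,0.09,0,0,0,0],[0,0.12,0,0,0,0],[0,0.15,0,0,0,0]]'; python3 -c "
from h import *
o=bot.get_obs();print(o['ft_force'],o['ft_torque'],o['eef_pos'])"
```

```text
clock: 8.68
eef_pos: [0.5018, -0.0831, 0.0908]
tool_rot: [0.624, -0.332, 0.332, -0.624]
ft_force: [-1.9, 0.8, -1.5]
grip_width: 0.0371
[-1.94851201  0.7988809  -1.49077788] [-0.03656132  0.18282665 -0.03898741] [ 0.50180547 -0.08310261  0.09075813]
```

Run:
```python
from h import *
s=cam('scene','s4')['color']
cv2.imwrite('pics/sp4.png',cv2.resize(s[230:320,280:400],(800,600),interpolation=cv2.INTER_CUBIC)[:,:,::-1])
```

```text
(no output)
```

View pics/sp4.png

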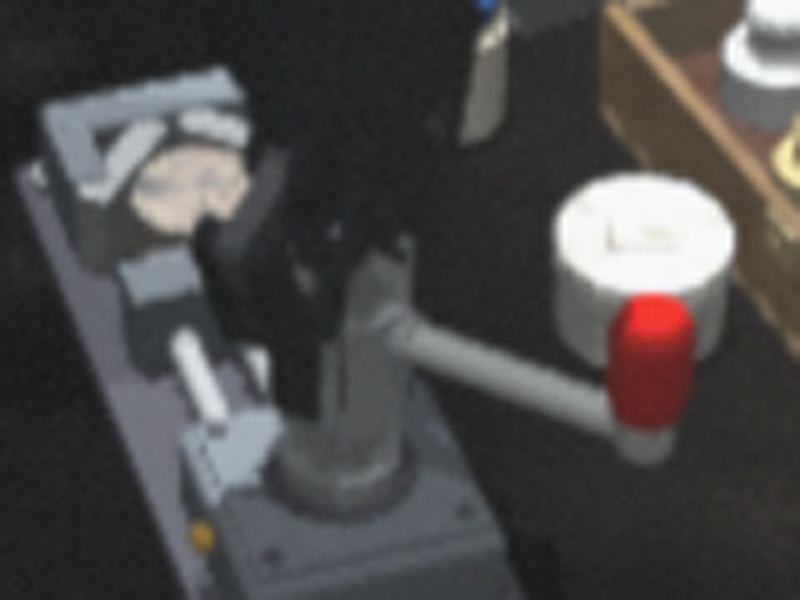

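The knob dropped with the hand (crop y 330 to 365, matching 12 mm), so the teeth have meshed. I continue down.

```bash
python3 -m handwheel '[[0,0.1,0,0,0,0],[0,0.2,0,0,0,0],[0,0.3,0,0,0,0],[0,0.4,0,0,0,0],[0,0.5,0,0,0,0]]'; python3 -c "
from h import *
o=bot.get_obs();print(o['ft_force'],o['ft_torque'],o['eef_pos'])"
```

```text
clock: 9.35
eef_pos: [0.5018, -0.0831, 0.0781]
tool_rot: [0.624, -0.332, 0.332, -0.624]
ft_force: [-1.5, 0.2, -0.7]
grip_width: 0.0374
[-1.5085843   0.23529141 -0.70579516] [-0.01746898  0.27435955  0.04076078] [ 0.50176724 -0.08309859  0.07808372]
```

```bash
python3 -m handwheel '[[0,0.06,0,0,0,0],[0,0.12,0,0,0,0],[0,0.18,0,0,0,0],[0,0.22,0,0,0,0],[0,0.24,0,0,0,0]]'; python3 -c "
from h import *
o=bot.get_obs();print(o['ft_force'],o['ft_torque'],o['eef_pos'])"
```

```text
clock: 9.98
eef_pos: [0.5017, -0.0831, 0.0722]
tool_rot: [0.624, -0.332, 0.332, -0.624]
ft_force: [-0.9, 0.4, -2.5]
grip_width: 0.0371
[-0.9116658   0.35475806 -2.52769038] [-0.06275463  0.41795004 -0.00606469] [ 0.50174922 -0.08309571  0.07223218]
```

```bash
python3 -m handwheel '[[0,0.01,0,0,0,0],[0,0.02,0,0,0,0],[0,0.03,0,0,0,0],[0,0.04,0,0,0,0],[0,0.05,0,0,0,0]]'; python3 -c "
from h import *
o=bot.get_obs();print(o['ft_force'],o['ft_torque'],o['eef_pos'])"
```

```text
clock: 10.6
eef_pos: [0.5018, -0.0831, 0.0717]
tool_rot: [-0.624, 0.332, -0.332, 0.624]
ft_force: [-5.0, 1.0, 6.7]
grip_width: 0.0372
[-5.01410152  0.97128792  6.69485224] [0.11724635 1.0926166  0.05988298] [ 0.50180673 -0.0830977   0.07170834]
```

Contact with the collar came at TCP z = 0.0717, exactly as predicted, with about 9 N. I check by eye before swinging.

```bash
python3 -m handwheel '[[0,0,0,0,0,0],[0,-0.015,0,0,0,0],[0,-0.015,0,0,0,0],[0,-0.015,0,0,0,0],[0,-0.015,0,0,0,0]]'
python3 - <<'E'
from h import *
o=bot.get_obs();print(o['ft_force'],o['ft_torque'],o['eef_pos'])
s=cam('scene','s5')['color']
cv2.imwrite('pics/sp5.png',cv2.resize(s[230:320,280:400],(800,600),interpolation=cv2.INTER_CUBIC)[:,:,::-1])
E
```

```text
clock: 11.22
eef_pos: [0.5018, -0.0831, 0.0717]
tool_rot: [0.624, -0.332, 0.332, -0.624]
ft_force: [-3.7, -0.0, 4.5]
grip_width: 0.0373
[-3.65277403 -0.01473253  4.53135826] [0.05286624 1.00722123 0.01467593] [ 0.50181236 -0.08310455  0.0716947 ]
```

View pics/sp5.png

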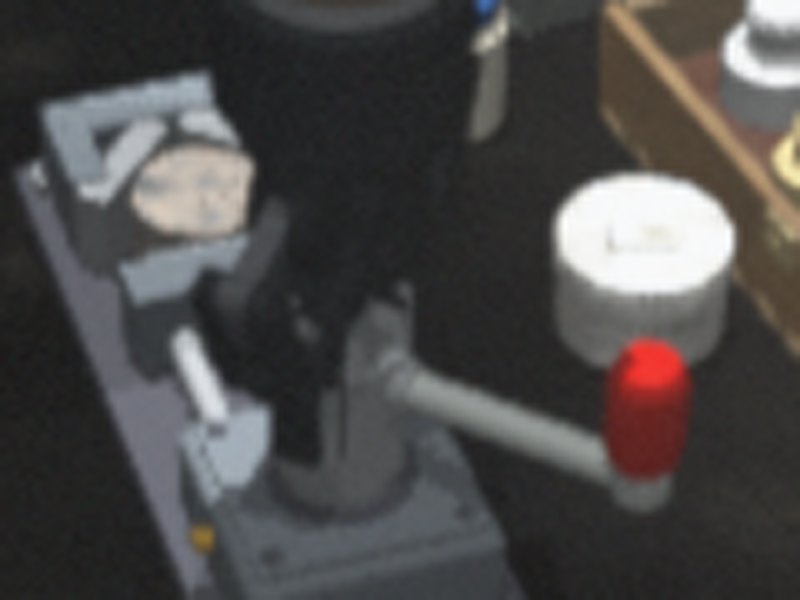

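The lever is home and upright with the hub on its collar, and the slice is in the V. Now the clockwise swing (+y turn), watching the z moment.

```bash
cat > m.py <<'E'
from h import *
o=bot.get_obs();Rm=R.from_quat(o['tool_rot']).as_matrix();a=np.degrees(np.arctan2(Rm[1,2],Rm[0,2]))
print('t',o['clock'],'F',np.round(o['ft_force'],1),'T',np.round(o['ft_torque'],2),'jawyaw',round(a,2),'q6',round(o['joint_pos'][5],3),'tau',np.round(o['tau'],2),np.round(o['eef_pos'],4))
E
python3 m.py
python3 -m handwheel '[[0,0,0,0,0.1,0],[0,0,0,0,0.2,0],[0,0,0,0,0.3,0],[0,0,0,0,0.4,0],[0,0,0,0,0.5,0]]'; python3 m.py
```

```text
t 11.275 F [-4.5  1.1  5.7] T [0.07 1.03 0.02] jawyaw 33.93 q6 0.814 tau [ 1.600e-01 -3.825e+01  2.250e+01 -1.880e+00  1.300e-01  2.000e-02] [ 0.5018 -0.0831  0.0717]
clock: 11.9
eef_pos: [0.5016, -0.0831, 0.0717]
tool_rot: [0.609, -0.359, 0.359, -0.609]
ft_force: [-5.8, -0.1, 6.4]
grip_width: 0.0372
t 11.9 F [-5.8 -0.1  6.4] T [0.07 1.14 0.42] jawyaw 28.96 q6 0.901 tau [ -0.05 -38.06  22.67  -2.07   0.22   0.29] [ 0.5016 -0.0831  0.0717]
```

```bash
python3 -m handwheel '[[0,0,0,0,0.15,0],[0,0,0,0,0.3,0],[0,0,0,0,0.5,0],[0,0,0,0,0.7,0],[0,0,0,0,0.8,0]]'>/dev/null; python3 m.py
```

```text
t 12.525 F [-5.5  0.1  6.1] T [0.05 1.08 0.42] jawyaw 20.96 q6 1.041 tau [ -0.04 -38.05  22.67  -2.08   0.22   0.32] [ 0.5016 -0.0831  0.0717]
```

```bash
python3 -m handwheel '[[0,0,0,0,0.12,0],[0,0,0,0,0.24,0],[0,0,0,0,0.36,0],[0,0,0,0,0.48,0],[0,0,0,0,0.6,0]]'>/dev/null; python3 m.py
```

```text
t 13.15 F [-5.4  0.4  6. ] T [0.01 1.11 0.38] jawyaw 14.96 q6 1.146 tau [-3.000e-02 -3.805e+01  2.267e+01 -2.080e+00  2.200e-01  2.700e-01] [ 0.5016 -0.0831  0.0717]
```

```bash
python3 -m handwheel '[[0,0,0,0,0.12,0],[0,0,0,0,0.24,0],[0,0,0,0,0.36,0],[0,0,0,0,0.48,0],[0,0,0,0,0.6,0]]'>/dev/null; python3 m.py
```

```text
t 13.775 F [-4.8  0.1  6.9] T [0.05 1.07 0.43] jawyaw 8.96 q6 1.25 tau [-2.000e-02 -3.805e+01  2.267e+01 -2.080e+00  2.200e-01  2.700e-01] [ 0.5016 -0.0831  0.0717]
```

```bash
python3 -m handwheel '[[0,0,0,0,0.12,0],[0,0,0,0,0.24,0],[0,0,0,0,0.36,0],[0,0,0,0,0.48,0],[0,0,0,0,0.6,0]]'>/dev/null; python3 m.py
python3 - <<'E'
from h import *
s=cam('scene','s6')['color']
cv2.imwrite('pics/sp6.png',cv2.resize(s[230:320,280:400],(800,600),interpolation=cv2.INTER_CUBIC)[:,:,::-1])
E
```

```text
t 14.4 F [-4.8  0.3  6.4] T [-0.01  1.15  0.37] jawyaw 2.95 q6 1.355 tau [-1.000e-02 -3.805e+01  2.267e+01 -2.090e+00  2.300e-01  2.700e-01] [ 0.5016 -0.0831  0.0717]
```

View pics/sp6.png

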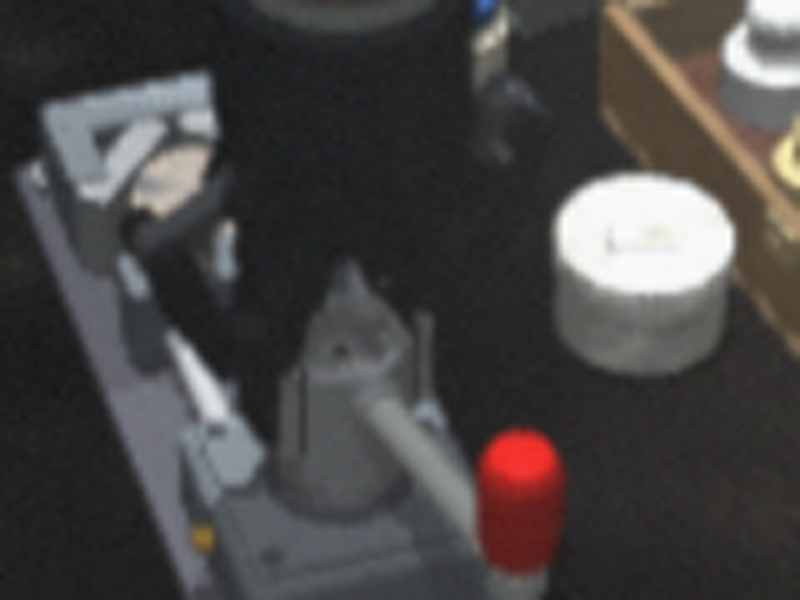

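The lever turns with the gripper (knob now at crop (520,500)) and stays home. The moment is friction only, about 0.4 N m, so I continue.

```bash
python3 -m handwheel '[[0,0,0,0,0.12,0],[0,0,0,0,0.24,0],[0,0,0,0,0.36,0],[0,0,0,0,0.48,0],[0,0,0,0,0.6,0]]'>/dev/null; python3 m.py
```

```text
t 15.075 F [-4.9 -0.4  5.7] T [0.05 1.14 0.36] jawyaw -3.04 q6 1.46 tau [-1.000e-02 -3.804e+01  2.268e+01 -2.090e+00  2.200e-01  2.700e-01] [ 0.5016 -0.0831  0.0717]
```

```bash
python3 -m handwheel '[[0,0,0,0,0.12,0],[0,0,0,0,0.24,0],[0,0,0,0,0.36,0],[0,0,0,0,0.48,0],[0,0,0,0,0.5,0]]'>/dev/null; python3 m.py
```

```text
t 15.7 F [-5.8  0.3  6.7] T [0.   1.07 0.41] jawyaw -8.02 q6 1.547 tau [ -0.   -38.04  22.68  -2.1    0.22   0.41] [ 0.5016 -0.0831  0.0717]
```

```bash
python3 -m handwheel '[[0,0,0,0,0.12,0],[0,0,0,0,0.24,0],[0,0,0,0,0.36,0],[0,0,0,0,0.48,0],[0,0,0,0,0.5,0]]'>/dev/null; python3 m.py
```

```text
t 16.325 F [-5.2  0.3  4.8] T [0.03 1.12 0.4 ] jawyaw -13.02 q6 1.634 tau [  0.   -38.04  22.68  -2.1    0.22   0.41] [ 0.5016 -0.0831  0.0717]
```

```bash
python3 -m handwheel '[[0,0,0,0,0.1,0],[0,0,0,0,0.2,0],[0,0,0,0,0.3,0],[0,0,0,0,0.4,0],[0,0,0,0,0.4,0]]'>/dev/null; python3 m.py
```

```text
t 16.95 F [-5.2  0.7  5.7] T [0.06 1.17 0.29] jawyaw -17.03 q6 1.704 tau [  0.09 -38.04  22.68  -2.1    0.2    0.3 ] [ 0.5015 -0.0831  0.0717]
```

```bash
python3 -m handwheel '[[0,0,0,0,0.1,0],[0,0,0,0,0.2,0],[0,0,0,0,0.3,0],[0,0,0,0,0.4,0],[0,0,0,0,0.4,0]]'>/dev/null; python3 m.py
```

```text
t 17.575 F [-5.1 -0.6  5.8] T [0.04 1.12 0.43] jawyaw -21.0 q6 1.773 tau [ 1.000e-02 -3.803e+01  2.268e+01 -2.100e+00  2.300e-01  4.500e-01] [ 0.5016 -0.0831  0.0717]
```

```bash
python3 -m handwheel '[[0,0,0,0,0.1,0],[0,0,0,0,0.2,0],[0,0,0,0,0.3,0],[0,0,0,0,0.4,0],[0,0,0,0,0.4,0]]'>/dev/null; python3 m.py
```

```text
t 18.2 F [-5.8 -0.8  5.2] T [0.03 1.16 0.66] jawyaw -24.95 q6 1.842 tau [ -0.15 -38.03  22.69  -2.11   0.27   0.71] [ 0.5016 -0.0831  0.0717]
```

Contact: the moment rose to 0.66. I take small steps from here.

```bash
python3 -m handwheel '[[0,0,0,0,0.02,0],[0,0,0,0,0.04,0],[0,0,0,0,0.06,0],[0,0,0,0,0.08,0],[0,0,0,0,0.1,0]]'>/dev/null; python3 m.py;python3 - <<'E'
from h import *
s=cam('scene','s7')['color']
cv2.imwrite('pics/sp7.png',cv2.resize(s[230:320,280:400],(800,600),interpolation=cv2.INTER_CUBIC)[:,:,::-1])
E
```

```text
t 18.825 F [-5.5  0.1  6. ] T [0.01 1.14 0.89] jawyaw -25.92 q6 1.859 tau [ -0.32 -38.03  22.69  -2.11   0.31   0.92] [ 0.5016 -0.0831  0.0717]
```

View pics/sp7.png

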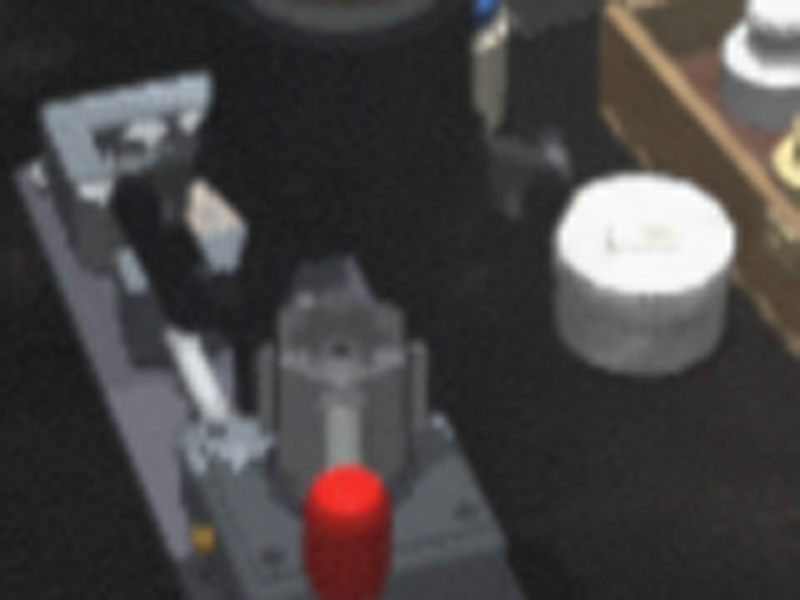

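```bash
python3 -m handwheel '[[0,0,0,0,0,0],[0,0,0,0,0,0],[0,0,0,0,0,0],[0,0,0,0,0,0],[0,0,0,0,0,0]]'; python3 m.py;python3 m.py
python3 - <<'E'
from h import *
for _ in range(3):
    bot.camera('top');o=bot.get_obs();print(o['ft_torque'][2],o['clock'])
E
```

```text
clock: 19.5
eef_pos: [0.5015, -0.0831, 0.0717]
tool_rot: [0.375, -0.599, 0.599, -0.375]
ft_force: [-5.3, 0.4, 6.3]
grip_width: 0.0374
t 19.5 F [-5.3  0.4  6.3] T [0.02 1.2  0.91] jawyaw -25.92 q6 1.859 tau [ -0.29 -38.03  22.69  -2.11   0.31   0.89] [ 0.5015 -0.0831  0.0717]
t 19.5 F [-5.3  0.4  6.3] T [0.02 1.2  0.91] jawyaw -25.92 q6 1.859 tau [ -0.29 -38.03  22.69  -2.11   0.31   0.89] [ 0.5015 -0.0831  0.0717]
0.8873773151771037 19.55
0.9032700435892075 19.6
0.8855488938162376 19.65
```

```bash
python3 -m handwheel '[[0,0,0,0,-0.02,0],[0,0,0,0,-0.04,0],[0,0,0,0,-0.06,0],[0,0,0,0,-0.08,0],[0,0,0,0,-0.1,0]]'>/dev/null; python3 m.py
```

```text
t 20.275 F [-5.4  0.8  6. ] T [0.08 1.14 0.08] jawyaw -25.04 q6 1.844 tau [  0.17 -38.03  22.68  -2.1    0.15   0.14] [ 0.5016 -0.0831  0.0717]
```

```bash
python3 -m handwheel '[[0,0,0,0,-0.02,0],[0,0,0,0,-0.04,0],[0,0,0,0,-0.06,0],[0,0,0,0,-0.08,0],[0,0,0,0,-0.1,0]]'>/dev/null; python3 m.py
```

```text
t 20.9 F [-4.7  0.4  6. ] T [0.08 1.13 0.03] jawyaw -24.06 q6 1.827 tau [  0.21 -38.04  22.67  -2.1    0.13   0.07] [ 0.5016 -0.0831  0.0717]
```

The moment is steady at 0.9 N m, which is about 0.5 above friction and so roughly 80 N at most on the jaw. Backing off 1–2° put it into the spline backlash with almost no moment. I let go gently, lift clear and look.

```bash
python3 -m handwheel '[[0,0,0,0,0,0],[0,0,0,0,0,0],[0,0,0,0,0,0],[0,0,0,0,0,0],[0,0,0,0,0,0]]' 1; python3 m.py
python3 -m handwheel '[[0,-0.3,0,0,0,0],[0,-1,0,0,0,0],[0,-2.5,0,0,0,0],[0,-4,0,0,0,0],[0,-5.5,0,0,0,0]]'
```

```text
clock: 21.52
eef_pos: [0.502, -0.0831, 0.0714]
tool_rot: [0.385, -0.593, 0.593, -0.385]
ft_force: [0.0, 0.0, -0.0]
grip_width: 0.0855
t 21.525 F [ 0.  0. -0.] T [0.01 0.   0.01] jawyaw -24.07 q6 1.827 tau [ 0.000e+00 -4.022e+01  2.135e+01 -1.000e-02  0.000e+00  0.000e+00] [ 0.502  -0.0831  0.0714]
clock: 22.15
eef_pos: [0.5018, -0.0831, 0.2107]
tool_rot: [0.385, -0.593, 0.593, -0.385]
ft_force: [0.2, -0.8, -0.0]
grip_width: 0.0853
```

Run:
```python
from h import *
plan((.40,.25,.28),-24);s=cam('scene','s8')['color']
a=cv2.imread('pics/scene0.png')[:,:,::-1]
f=lambda s:cv2.resize(s[235:340,280:370],(400,467),interpolation=cv2.INTER_CUBIC)
cv2.imwrite('pics/sp8.png',np.hstack([f(a),f(s)])[:,:,::-1])
```

```text
jaw yaw -24 shift [-10.505  -2.775  -9.151] turn [-0.004 -0.007 -0.001]
jaw yaw 156 shift [-10.505  -2.775  -9.151] turn [ 2.0000e-03  1.7993e+01 -6.0000e-03]
```

View pics/sp8.png

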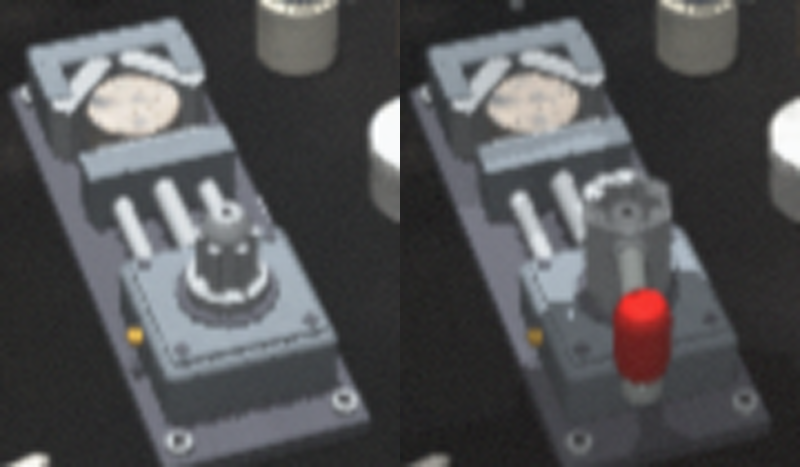

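The lever sits home and upright, and the jaw has advanced against the slice, which is standing in the V. I move the arm aside for a top-view check.

```bash
python3 -m handwheel '[[-1.5,-0.8,-1.3,0,0,0],[-3,-1.6,-2.6,0,0,0],[-4.5,-2.4,-4,0,0,0],[-6,-2.7,-5.2,0,0,0],[-7.5,-2.7,-6.5,0,0,0]]'
python3 - <<'E'
from h import *
t=cam('top','t9');s=cam('scene','s9')
a=cv2.imread('pics/top0.png')[:,:,::-1]
f=lambda s:cv2.resize(s[215:285,280:410],(743,400),interpolation=cv2.INTER_CUBIC)[:, :]
cv2.imwrite('pics/t9c.png',cv2.resize(np.vstack([f(a),f(t['color'])]),(557,600))[:,:,::-1])
for z,p in(('slice0',(314,243.5)),): print(ray(t,*p,.043))
d=cv2.absdiff(cv2.imread('pics/scene0.png'),s['color'][:,:,::-1]).max(2)>40
n,l,st,ce=cv2.connectedComponentsWithStats(d.astype(np.uint8));print([(st[i].tolist()) for i in range(1,n) if st[i][4]>40])
E
```

```text
clock: 22.82
eef_pos: [0.43, 0.1559, 0.2779]
tool_rot: [0.384, -0.593, 0.594, -0.386]
ft_force: [0.3, 0.2, 0.1]
grip_width: 0.0853
[0.5259672  0.06593032 0.043     ]
[[30, 0, 33, 28, 727], [197, 0, 22, 28, 470], [68, 33, 11, 14, 102], [227, 40, 11, 14, 112], [48, 49, 38, 22, 546], [213, 56, 40, 22, 581], [53, 66, 45, 81, 1840], [202, 74, 76, 80, 2587], [248, 204, 54, 31, 673], [0, 238, 87, 98, 4303], [287, 247, 11, 14, 81], [285, 260, 13, 19, 83], [80, 267, 19, 42, 469], [300, 267, 33, 10, 91], [320, 273, 23, 46, 568], [232, 278, 23, 26, 216], [73, 301, 95, 128, 3357], [61, 314, 27, 22, 48], [333, 327, 6, 9, 42], [0, 364, 59, 58, 1680], [107, 365, 18, 13, 61], [64, 402, 46, 17, 239], [174, 464, 24, 16, 265], [240, 470, 23, 10, 115]]
```

View pics/t9c.png

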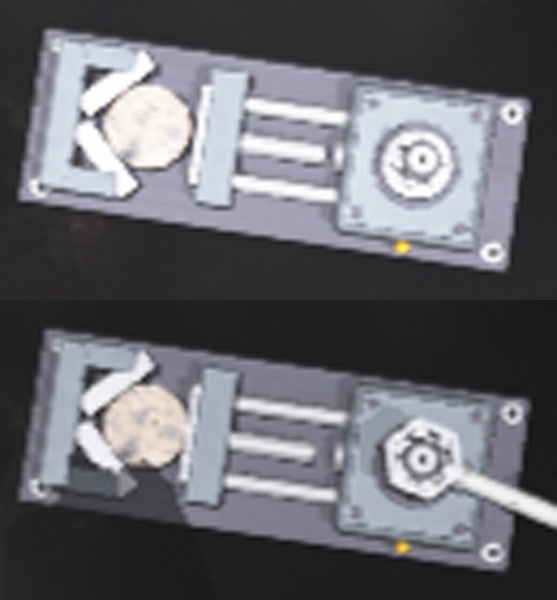

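View pics/s9.png

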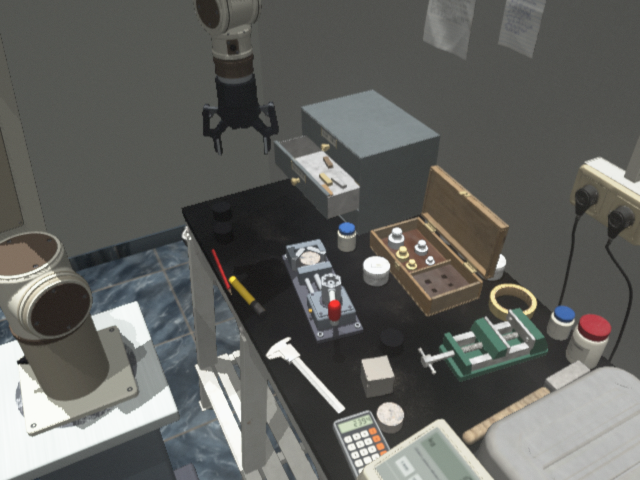

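In the top view the jaw has moved about 5–6 mm and now meets the slice, which was clear of it before. The lever hub is concentric with the spindle and the bystanders have not moved. I hand in.

```bash
python3 -c "
from workcell import bot
print(bot.job_done())"
```

```text
the job is handed in; nothing more can be done
None
```

The lever is on the spindle and home, and the jaw is closed on the slice. I handed the job in at about 23 s of the 67 s; no verdict was reported.

- **Fitting:** I gripped the hub by its flats and used the tooth gap seen in the scene view to choose the angle. It slid over the teeth at the first try, with no turning either way needed. It met the collar at the predicted height, at about 9 N.
- **Clamping:** I swung the lever about 60° clockwise. The moment stayed near 0.4 N m (friction), then rose to about 0.9 N m. I read that as roughly 80 N on the jaw. I backed off 2° until the moment was near zero, then let go and lifted clear.
- **Last look:** In both views the lever is home and upright. The jaw is up against the slice, which stands in the V, and the bystanders look unmoved. The robot is clear.

**Not checked or in disagreement:**
- **Grip force:** I never measured it directly. After letting go it is probably 65–75 N, estimated from the moments.
- **Stiffness:** The moment rose faster near the end than the stated 50 N per mm would give. One reading of 0.29 N m just before contact was also low.

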